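# Refill the tile dispenser of the painting class

## Robot

A 6-joint arm with a two-finger parallel gripper is mounted at the origin on the work surface. World frame = base frame: x ahead of the robot, y to its left, z up, the work surface at z = 0. Lengths are in mm, angles in rad, forces in N, time in s.
With the tool pointing down it reaches from about 300 to 775 mm from the base axis. Payload 14.6 kg.
Tool frame: the origin (TCP) lies on the centre line of the jaws, within the pads' length; the fingertips stand 19 mm ahead of it and the grasp point (between the pads) is the TCP (bot.tip_reach is the distance from the TCP to the fingertips, in mm); z points along the fingers, y is the line along which they close (so a half turn about z gives the same grasp; the last joint's range is limited). The gripper opens to 85 mm and grips with 20 to 120 N. Pads are 22 mm wide; open, the fingers measure 114 mm over their backs; the gripper's body (76 mm by 85 mm) begins 54 mm behind the grasp point. The pads swing forward as they close: fully open they stand 13 mm farther back than shut.
Start: joints at [1.263, 0.3, 1.521, -0, 1.321, -0.067], TCP at [131.162, 534.122, 250.281] pointing down, gripper open.
Joint ranges: [-3.03, 3.03], [-0.79, 2.21], [0.23, 2.52], [-1.04, 4.18], [0, 3.07], [-2.55, 2.55]. Speed limits (rad/s): [2.22, 2.22, 2.57, 3.14, 3.14, 3.14].

## Interface

Orientations are given as a unit quaternion [w, x, y, z].
In Python, from rig import bot gives the robot as it stands. Calls block until the motion is done:
- bot.move_to(position, orientation): joint-space move of the TCP to a pose.
- bot.servo_line(position, attitude=None, speed=150, until_force=None): straight line of the TCP; attitude=None keeps the orientation; speed is the mean speed in mm/s. With until_force (N) it stops when the force on the tool has changed by that much, and returns True; else False.
- bot.move_joints(angles): joint-space move.
- bot.move_gripper(opening, grip_force=None): finger opening in mm; grip_force is the grip in N (None keeps the last); returns when the fingers have stopped.
- bot.dwell(seconds).
- bot.ik(position, orientation): joint angles nearest the present ones, or None.
- bot.read_state(): the state.
- bot.read_camera(name): name is "scene" or "top"; returns a dict with "image" (384x512x3 uint8, blue, green, red), "depth" (384x512 float32, mm along the optical axis (not along the pixel's ray), 0 where there is no reading), "fovy" (degrees; the focal length in pixels is half the picture's height over the tangent of half this angle, whatever the lens; pixels are square), "cx", "cy" (the principal point, pixels), "eye" and "attitude" of the camera in the world. Camera axes: x right, y down, z forward; pixel columns grow to the right and rows downward; lengths in mm; the calibration is good to about 2 mm. A picture is of the moment at which its call begins.
A pose or a line that the arm cannot do raises bot.MotionError and nothing moves.
- bot.finish_job(): hands the job in; it is judged then, once.
The state is a dict: "clock": time; "joint_positions": joint angles; "qvel": joint speeds; "effort": joint torques, N m; "ee_pos": TCP position; "tool_rot": TCP orientation; "ft_force": force on the tool from outside, world axes, zero at the start; "moment": the same for the moment, N m; "grip_width": finger opening in mm; "grip_force": force on a finger pad.
Only numpy, scipy, OpenCV 4.12 (cv2) and the standard library are available. Lean on these libraries where they do the work, as an engineer would, in place of code of your own. Each camera call takes 0.05 s, during which the arm holds its last target. There are 200 camera calls.

## Task

Refill the blank-tile dispenser on the painting table: pick up every loose terracotta tile and push them one at a time, lying flat, down past the lips of the spring-loaded magazine in the open drawer, so that each stays held under the lips. When all the tiles are in, push the drawer fully home until it clicks in. Do not knock over the red cups.

Things in the scene. Friction and masses are not known exactly. Their poses are not given: they have to be found in the camera images.
- tile1_c (a point): centre of a square fired-clay (terracotta) tile, 50 x 50 x 8 mm, about 40 g, lying flat; x and y run parallel to its edges, z is normal to its faces; all tiles are alike and either face may be up
- tile2_c (a point): centre of a square fired-clay (terracotta) tile, 50 x 50 x 8 mm, about 40 g, lying flat; x and y run parallel to its edges, z is normal to its faces; all tiles are alike and either face may be up
- tile3_c (a point): centre of a square fired-clay (terracotta) tile, 50 x 50 x 8 mm, about 40 g, lying flat; x and y run parallel to its edges, z is normal to its faces; all tiles are alike and either face may be up
- tile4_c (a point): centre of a square fired-clay (terracotta) tile, 50 x 50 x 8 mm, about 40 g, lying flat; x and y run parallel to its edges, z is normal to its faces; all tiles are alike and either face may be up
- tile5_c (a point): centre of a square fired-clay (terracotta) tile, 50 x 50 x 8 mm, about 40 g, lying flat; x and y run parallel to its edges, z is normal to its faces; all tiles are alike and either face may be up
- magazine (a point): middle of the magazine's mouth in the open drawer, level with the undersides of its two lips, 82 mm above the table; x points along the drawer's travel into the cabinet, y across, z up. A square well, 53 x 53 mm inside, for tiles lying flat with edges parallel to x and y, sunk in the drawer's grey deck (deck top 2 mm below this point). A held tile's centre is 4 mm or more below
- rest (a point): 8 mm above the magazine point: where a tile's underside rests, set flat on the ramps of the lips. The two steel lips (30 mm wide, at +x and -x) reach in to 21 mm from the middle and slide out on springs; their ramps rise from 2 to 13.5 mm above the magazine point. Pushing a tile down at its middle (7 to 12 N) spreads them; once its top is below the magazine point they spring back over it
- plate_top (a point): middle of the top of the black spring plate in the well, under any tiles; 2 mm below the magazine point when the magazine is empty, pushed down by each tile (8 mm thick), at most 55 mm; its spring pushes up with 2.4 N at the top and 0.08 N more per mm
- guides (a point): over the mouth's middle, level with the guides' tops, 30 mm above the magazine point. Guides stand 53 mm apart inside and flare outwards over their top 10 mm: plates over the lips at +x and -x (from 15 mm above the magazine point up) and four corner posts at +y and -y, from the deck up. Between the posts the +y and -y sides are open, 36 mm wide, for the fingers that hold a tile by its y sides
- drawer (a joint): how far the drawer is open, m: 0 fully home, 0.15 fully open. Slides with about 1 N of friction; at about 8 mm open it meets a sprung ball, takes about 7 N to push past it, and once within 3 mm of home is drawn in and held at 0; let go before that it springs back to about 9 mm open
- pull (a point): middle of the front face of the drawer's dark wooden pull, 94 mm above the table: a block 60 mm wide (y), 20 mm high (z), standing 25 mm out of the drawer's front panel; x points into the cabinet, the way the drawer is pushed. The magazine's middle lies 100 mm behind this point
- panel (a point): top edge of the drawer's plywood front panel (182 mm wide, 12 mm thick, 4 to 120 mm above the table), on its outer face. Home, this face is flush with the front of the plywood cabinet, which is 200 mm wide, 190 mm deep, its top 132 mm above the table
- cup_a: red plastic cup, standing, 84 mm across the rim, 110 mm high; origin at the centre of its underside; to be left standing
- cup_b: red plastic cup, standing, 84 mm across the rim, 110 mm high; origin at the centre of its underside; to be left standing
Things that resemble listed ones, but are neither listed nor needed, are in the scene too. What is shaped like the part that bears tile5_c but pink is not meant. Leave any green look-alike of the part that bears tile4_c alone.

How it is judged (in metres and radians):
On the way, in this order (a step that is already met when the one before it is completed fails the run):
1. all tiles present are in the magazine, flat and under the lips (horizontal distance between each of tile1_c, tile2_c, tile3_c, tile4_c, tile5_c and magazine below 0.006 m and z of tile1_c in the frame of magazine between -0.064 and -0.002 m and angle between the z axis of each of tile1_c, tile2_c, tile3_c, tile4_c, tile5_c and the z axis of magazine, either way round below 0.12 rad and z of tile2_c in the frame of magazine between -0.064 and -0.002 m and z of tile3_c in the frame of magazine between -0.064 and -0.002 m and z of tile4_c in the frame of magazine between -0.064 and -0.002 m and z of tile5_c in the frame of magazine between -0.064 and -0.002 m), for 0.2 s.
2. the drawer is pushed home past its detent (value of joint drawer below 0.003 m), for 0.2 s.
At the end, for the whole second after the job is handed in: every tile present lies flat (within 0.12 rad) in the magazine, its centre within 6 mm of the well's middle and at least 2 mm below the lips' undersides, and the drawer is home (within 3 mm) (all of step 1 and value of joint drawer below 0.003 m); the robot touches nothing.
It fails at once if a red cup is knocked over (angle between any of cup_a, cup_b's own z axis and vertical above 0.6 rad).
Of tile1, tile2, tile3, tile4, tile5 only 3 to 5 are there at a start; the rules pass over those that are not, and their reading is None.
At some moment in a run one of tile1, tile2, tile3, tile4, tile5 may be knocked a few centimetres aside while the robot is not near it.
Once in a run the grip may slacken for a moment while it holds something.
It also fails if it takes over 210 s, if anything falls off the work surface, if the arm or the gripper's body presses on something with over 40 N, if the wrist force passes 120 N, or if a joint passes its speed limit or range.

## Working session

There is one attempt and no reset: what is moved stays moved. The work goes in short steps, each a Python script; the robot and the scene stay as the last script left them, time stands still between calls to the robot, and variables do not carry over. Pictures are saved under pics/ and viewed, at most 14 in all, crops included, and the job is handed in when it is done.

```bash
mkdir -p pics; ls; python3 - <<'E'
from rig import bot
import cv2,numpy as np,pickle
d={}
for n in("scene","top"):
    c=bot.read_camera(n);d[n]=c
    cv2.imwrite(f"pics/{n}0.png",cv2.resize(c["image"],(800,600)))
    print(n,c["fovy"],c["cx"],c["cy"],c["eye"],c["attitude"],(c["depth"]>0).mean())
pickle.dump(d,open("c0.pkl","wb"))
s=bot.read_state();print(s["clock"],s["ee_pos"],s["tool_rot"],s["grip_width"])
E
```

```text
pics
scene 49.01127980998207 260.8596529577546 186.4993947027117 [1289.21286128  186.63816445  881.80912104] [-0.257127    0.62028766  0.68532041 -0.2818951 ] 0.9960072835286459
top 57.34876219385477 254.88848363039062 189.97764739167235 [ 442.10184003  150.98678091 1098.19205007] [-0.02181926  0.71458779 -0.69808469  0.03957242] 0.9959564208984375
0.1 [131.09836796 533.9534117  249.76788215] [-1.07941084e-04  1.20105702e-01  9.92760969e-01 -5.17725312e-04] 85.48519211631006
```

View pics/top0.png

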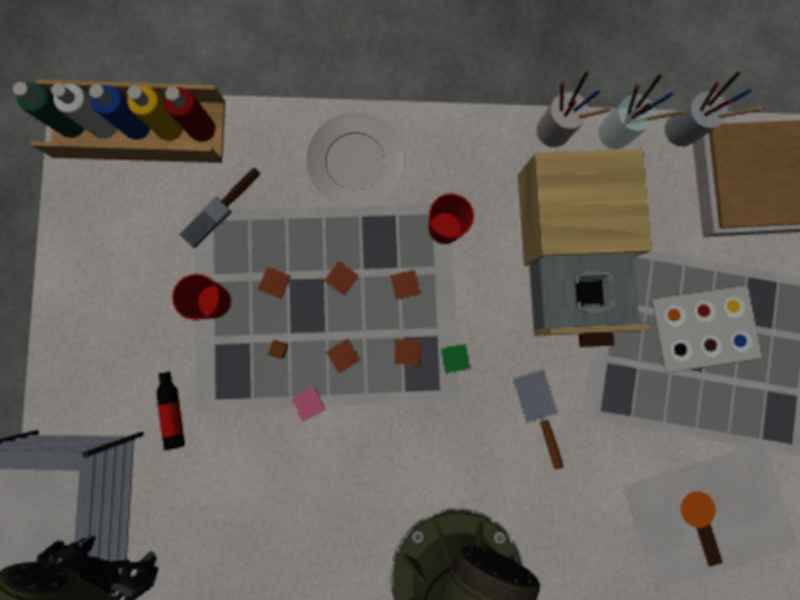

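View pics/scene0.png

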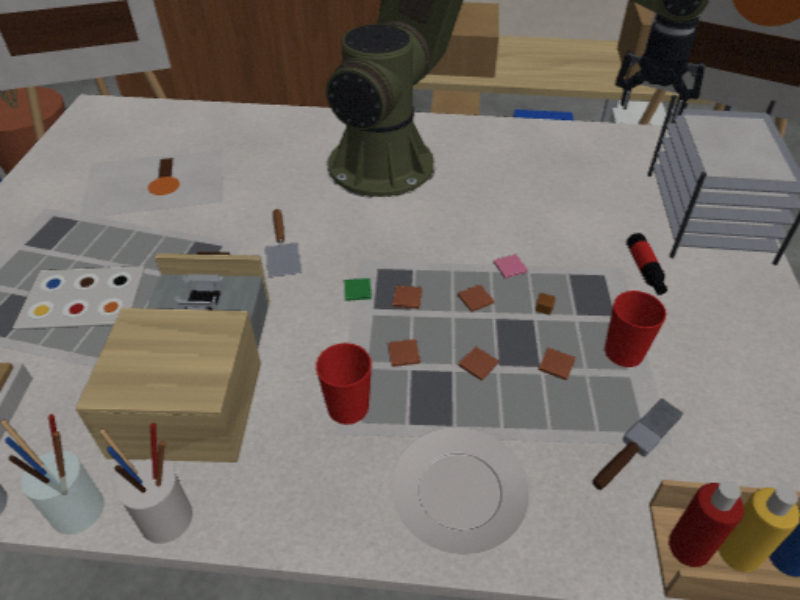

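Top view (800x600 px): terracotta tiles at (274,282), (342,278), (405,285), (343,355) and (408,352). Look-alikes are the brown cube (278,349), green (456,358) and pink (308,403). Cups stand at (202,297) and (450,218), the magazine is at about (590,290), and the pull is at (597,339).

```bash
cat > h.py <<'E'
from rig import bot
import cv2,numpy as np,time
from scipy.spatial.transform import Rotation as R
def rot(c): q=c["attitude"]; return R.from_quat([q[1],q[2],q[3],q[0]]).as_matrix()
def cam(c):
    f=c["image"].shape[0]/2/np.tan(np.radians(c["fovy"])/2); return f,rot(c),np.array(c["eye"])
def ray(c,uv,z):
    f,M,e=cam(c); uv=np.atleast_2d(uv).astype(float)
    d=np.c_[(uv[:,0]-c["cx"])/f,(uv[:,1]-c["cy"])/f,np.ones(len(uv))]@M.T
    return e+d*((z-e[2])/d[:,2])[:,None]
def cloud(c):
    f,M,e=cam(c); h,w=c["depth"].shape; v,u=np.mgrid[:h,:w]; D=c["depth"]
    return np.dstack([(u-c["cx"])/f*D,(v-c["cy"])/f*D,D])@M.T+e
def tiles(c,lo=600,z=8):
    P=cloud(c); hsv=cv2.cvtColor(c["image"],cv2.COLOR_BGR2HSV)
    m=cv2.inRange(hsv,(3,90,60),(14,220,255))
    out=[]
    for k in cv2.findContours(m,cv2.RETR_EXTERNAL,cv2.CHAIN_APPROX_NONE)[0]:
        if cv2.contourArea(k)<60: continue
        mm=np.zeros(m.shape,np.uint8);cv2.drawContours(mm,[k],-1,1,-1)
        zz=np.median(P[...,2][mm>0])
        w=ray(c,k[:,0],z); (x,y),s,a=cv2.minAreaRect(w[:,:2].astype(np.float32))
        mo=cv2.moments(mm,True); ce=ray(c,[mo["m10"]/mo["m00"],mo["m01"]/mo["m00"]],z)[0]
        out.append((ce[:2].round(1),np.round((x,y),1),np.round(s,1),round(a%90,1),round(float(zz),1),hsv[mm>0].mean(0).round()))
    return out
E
cat > m.py <<'E'
from h import *
import pickle
d=pickle.load(open("c0.pkl","rb"))
for n in d:
    c=d[n];P=cloud(c);print(n)
    for t in tiles(c): print(*t)
    reg=(P[...,1]<0)&(P[...,1]>-330)&(P[...,0]>300)&(P[...,0]<800)
    for nm,a,b in(("cab",127,137),("panel",116,124),("guides",106,115.5),("deck",76,84),("pull",100,107)):
        m=(reg&(P[...,2]>a)&(P[...,2]<b)).astype(np.uint8)
        k,l,st,_=cv2.connectedComponentsWithStats(m)
        for i in range(1,k):
            if st[i,4]<12: continue
            q=P[l==i]; r=cv2.minAreaRect(q[:,:2].astype(np.float32)); print(nm,st[i,4],np.round(r[0],1),np.round(r[1],1),round(r[2],1),q[:,2].mean().round(1))
    hsv=cv2.cvtColor(c["image"],cv2.COLOR_BGR2HSV)
    m=cv2.inRange(hsv,(0,150,60),(3,255,255))|cv2.inRange(hsv,(173,150,60),(180,255,255))
    for k in cv2.findContours(m,cv2.RETR_EXTERNAL,cv2.CHAIN_APPROX_NONE)[0]:
        if cv2.contourArea(k)>150:
            mm=np.zeros(m.shape,np.uint8);cv2.drawContours(mm,[k],-1,1,-1);q=P[(mm>0)&(P[...,2]>100)]
            if len(q)>10: print("cup",cv2.minEnclosingCircle(q[:,:2].astype(np.float32)),q[:,2].max())
c=d["top"]; cv2.imwrite("pics/crop0.png",cv2.resize(c["image"][90:230,320:430],None,fx=5,fy=4.2,interpolation=cv2.INTER_CUBIC)[:600])
E
python3 m.py
```

```text
scene
[ 812.8 -231.3] [ 809.5 -232.5] [91.1 11.5] 20.8 152.3 [ 11. 146.  75.]
[ 815.6 -386.6] [ 817.4 -386. ] [84.3  9.1] 32.1 160.8 [ 11. 146.  74.]
[567.7 371.3] [567.8 370.7] [48.7 53.5] 69.2 6.5 [  9. 146. 106.]
[579.8 238.9] [579.4 238.2] [50.1 52.1] 54.3 6.7 [  9. 146. 107.]
[570.7 110.7] [570.4 110.6] [54.  48.9] 14.1 6.7 [  9. 145. 108.]
[422.  360.2] [424.9 358.2] [28.8 42. ] 77.1 21.9 [ 13. 170.  91.]
[436.9 102.9] [436.5 102.9] [49.  55.4] 89.8 6.9 [  9. 145. 105.]
[425.6 230.2] [425.1 230.3] [52.6 49.9] 32.9 6.5 [  8. 146. 107.]
[ 253.1 -184.7] [ 253.5 -184.2] [101.3  15.5] 18.8 17.2 [ 12. 142.  86.]
[ 146.4 -471. ] [ 145.9 -471.6] [64.4 66.1] 5.8 0.1 [ 11. 185. 139.]
[ -53.9 -923.4] [ -63.8 -923.9] [400.5  80.1] 29.2 -396.1 [  9. 147.  90.]
[-162.7 -891.4] [-165.1 -887.6] [247.1  57.9] 32.1 -392.0 [  9. 146.  98.]
[-288.3 -713.8] [-284.6 -712.8] [170.3  77.9] 33.1 -259.0 [ 12. 145.  68.]
[-982.1 1148.7] [-973.3 1167.5] [198.5 237.6] 6.0 177.0 [ 12. 198.  74.]
[-546.  -445.1] [-550.4 -462.8] [696.6 748.5] 6.0 -94.6 [ 12. 147.  70.]
cab 5367 [ 710.9 -224. ] [190.1 201.9] 3
[... 1799 characters left out ...]
 4.8 120.8
panel 265 [ 480.8 -236. ] [ 11.9 181.1] 4.0 119.3
guides 14 [ 781.1 -115. ] [36.4  1.4] 4.0 110.6
guides 12 [ 702.8 -121. ] [32.3  1.4] 4.5 110.6
guides 14 [683.1  -3.5] [32.2  3.6] 0.9 110.1
guides 13 [ 664.8 -123.2] [35.2  1.6] 4.6 110.7
guides 12 [ 627.4 -125.8] [29.2  1.6] 3.7 111.6
guides 33 [ 580.7 -228.3] [ 5.6 49.9] 4.1 109.7
guides 43 [ 519.9 -237.1] [12.8 59. ] 13.1 109.6
deck 2438 [ 550.2 -232.2] [147.4 185.1] 4.0 79.5
pull 20 [ 573.9 -242.8] [11.9 32.8] 7.3 104.3
pull 169 [ 462.7 -237.3] [24.5 59.1] 5.4 103.4
cup ((521.1896362304688, 491.68963623046875), 41.217262268066406) 115.02251120095627
cup ((579.74365234375, 83.040283203125), 153.499267578125) 1098.1920500717467
```

View pics/crop0.png

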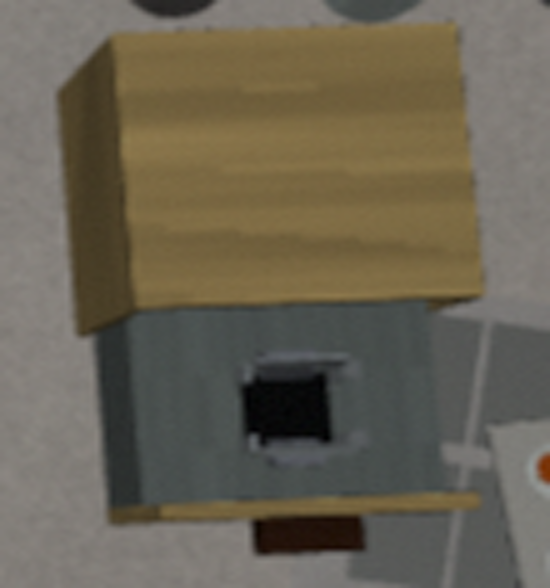

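Crop: the black well is at about crop (287,408), the pull at (308,533), and the drawer is open at a yaw of about 3.8°. My magazine estimate is (550,-233.5). I'll centre the first tile with a double (orthogonal) grip, which also shows the camera's offset.

```bash
cat >> h.py <<'E'
def q(a): b=np.radians(a+90)/2; return [0,np.cos(b),np.sin(b),0]
def norm(a,ref): return (a-ref+45)%90-45+ref      # tool-y angle nearest ref
UP=230
def st(): return bot.read_state()
def pick(x,y,a,zc,sq=True,fast=300):
    """square the tile with a crosswise squeeze, then grasp with tool y at angle a"""
    for k,b in enumerate([a-90,a] if sq else [a]):
        bot.move_gripper(66)
        if k==0: bot.move_to([x,y,90],q(b))
        else: bot.move_to([x,y,40],q(b))
        bot.servo_line([x,y,zc],speed=120)
        bot.move_gripper(30,40); w=st()["grip_width"]; print("grip",k,round(w,1))
        if k==0 and sq: bot.move_gripper(66); bot.servo_line([x,y,40],speed=150)
    return w
E
python3 - <<'E'
from h import *
print(bot.tip_reach)
t=[563.6,112.6];a=norm(15,94)
bot.move_gripper(66)
bot.move_to([*t,90],q(a-90))
print(bot.servo_line([*t,40],speed=200),st()["ft_force"])
print(bot.servo_line([*t,5],speed=25,until_force=4)); s=st();print(s["ee_pos"],s["ft_force"],s["clock"],s["joint_positions"])
bot.servo_line([*t,s["ee_pos"][2]+4],speed=40)
bot.move_gripper(30,40);print(st()["grip_width"])
bot.move_gripper(66);bot.servo_line([*t,40]);bot.move_to([*t,40],q(a))
z=s["ee_pos"][2]+4
bot.servo_line([*t,z],speed=80);bot.move_gripper(30,40);print(st()["grip_width"],z,a)
bot.move_gripper(66);bot.servo_line([*t,100])
bot.move_to([440,0,250],q(90))
for n in("top","scene"):
    for r in tiles(bot.read_camera(n)): print(*r[:5]) if 100<r[0][1]<390 and r[0][0]>400 else 0
print(st()["clock"])
E
```

```text
19.0
False [0.86649838 0.24312188 1.18605257]
True
[563.60315662 112.59526305  12.45203071] [-3.08803659 -1.05490214  8.19748575] 4.0917 [ 1.33468883e-01  6.53531585e-01  1.61779838e+00 -3.75081018e-05
  8.70638626e-01 -1.28321570e-01]
48.41912979949074
48.58822452159338 16.45203070715791 105
[429.6 361.9] [429.6 362. ] [29.1 28.9] 72.9 23.7
[429.6 104.6] [429.1 104.8] [49.3 46.5] 1.3 7.4
[419.4 232.1] [419.3 232.3] [49.  49.2] 33.4 7.4
[562.7 113.1] [562.6 113.1] [48.8 48.7] 15.3 7.6
[561.4 373.5] [561.4 373.3] [50.5 48.5] 68.7 8.0
[574.  240.7] [574.1 240.7] [48.9 49.5] 55.0 7.6
[568. 371.] [567.8 370.7] [48.7 53.5] 69.2 6.8
[580.2 238.8] [579.7 238. ] [50.1 52.9] 54.3 6.8
[569.7 111.6] [569.3 111.4] [53.6 49. ] 14.8 6.8
[427.1 359.1] [428.2 358.8] [28.6 48.9] 86.8 21.4
[437. 103.] [436.5 102.9] [49.  55.4] 89.7 6.8
[425.7 230. ] [425.5 229.6] [52.8 51.3] 32.6 6.7
9.4333
```

The camera's top-view offset is about 1 mm (+0.9,-0.5), so I'm placing the first tile.

```bash
cat >> h.py <<'E'
ZC=16.5
def place(mx,my,yaw):
    a=90+yaw
    bot.move_to([mx,my,190],q(a)); print("carry w",st()["grip_width"].round(1))
    bot.servo_line([mx,my,ZC+96+20],speed=150); f0=st()["ft_force"]
    hit=bot.servo_line([mx,my,ZC+90.5],speed=25,until_force=7); s=st()
    print("place hit",hit,s["ee_pos"].round(1),(s["ft_force"]-f0).round(1),s["grip_width"].round(1))
    return hit
E
python3 - <<'E'
from h import *
t=[563.6,112.6]
bot.move_gripper(66);bot.move_to([*t,60],q(105));bot.servo_line([*t,ZC],speed=120);bot.move_gripper(30,40);print(st()["grip_width"])
bot.servo_line([*t,UP],speed=250)
place(550.5,-232.5,3.8)
c=bot.read_camera("scene"); s=cv2.resize(c["image"][130:260,60:220],(800,600),interpolation=cv2.INTER_CUBIC);cv2.imwrite("pics/p1.png",s)
print(st()["clock"])
E
```

```text
48.54195421125447Traceback (most recent call last):
  File "<stdin>", line 5, in <module>
  File "h.py", line 43, in place
    bot.move_to([mx,my,190],q(a)); print("carry w",st()["grip_width"].round(1))
                                                   ^^^^^^^^^^^^^^^^^^^^^^^^
AttributeError: 'float' object has no attribute 'round'
```

```bash
sed -i 's/st()\["grip_width"\].round(1)/round(st()["grip_width"],1)/; s/s\["grip_width"\].round(1)/round(s["grip_width"],1)/' h.py
python3 - <<'E'
from h import *
place(550.5,-232.5,3.8)
c=bot.read_camera("scene"); s=cv2.resize(c["image"][130:260,60:220],(800,600),interpolation=cv2.INTER_CUBIC);cv2.imwrite("pics/p1.png",s)
print(st()["clock"])
E
```

```text
carry w 48.4
place hit False [ 550.6 -232.5  107.2] [-0.5  0.2  2.2] 48.9
15.7667
```

View pics/p1.png

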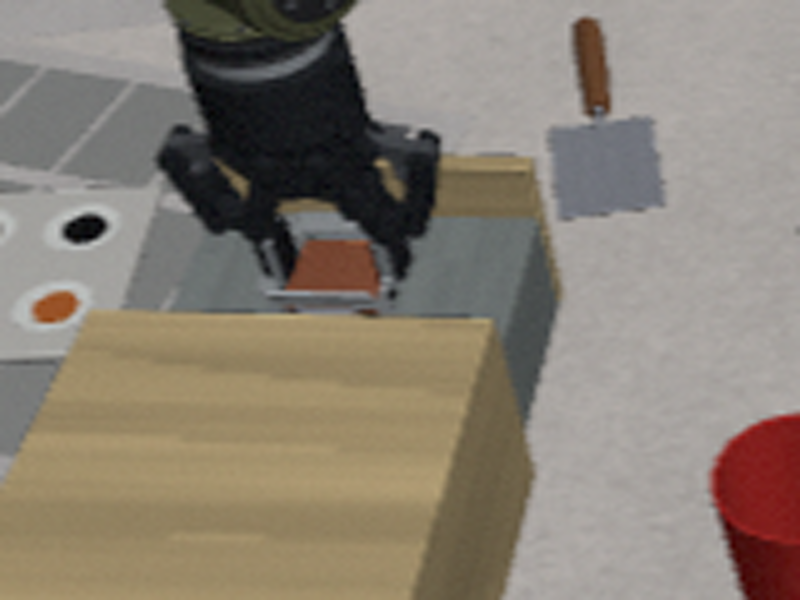

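The picture shows the tile flat between the guides at (335,265). Next I release it and push.

```bash
cat >> h.py <<'E'
def push(mx,my,yaw,ztip=77.5):
    bot.move_gripper(66); bot.servo_line([mx,my,165],speed=200); bot.move_gripper(0,20)
    bot.servo_line([mx,my,125],speed=150); f0=st()["ft_force"]; print("w",round(st()["grip_width"],1))
    for z in (110,106,102,99,ztip+19):
        hit=bot.servo_line([mx,my,z],speed=40,until_force=35); s=st(); print(s["ee_pos"].round(1),(s["ft_force"]-f0).round(1))
        if hit: break
    bot.servo_line([mx,my,170],speed=150)
def look(n,name):
    c=bot.read_camera(n)
    s=c["image"][130:260,60:220] if n=="scene" else c["image"][140:230,320:430]
    cv2.imwrite(f"pics/{name}.png",cv2.resize(s,(800,600),interpolation=cv2.INTER_CUBIC))
    return c
def drawer(c):
    P=cloud(c); m=((P[...,1]<0)&(P[...,1]>-340)&(P[...,0]>400)&(P[...,0]<605)&(P[...,2]>116)&(P[...,2]<124)).astype(np.uint8)
    k,l,s,_=cv2.connectedComponentsWithStats(m); i=1+s[1:,4].argmax()
    r=cv2.minAreaRect(P[l==i][:,:2].astype(np.float32)); print("panel",s[i,4],np.round(r[0],1),np.round(r[1],1),round(r[2],1))
E
python3 - <<'E'
from h import *
push(550.5,-232.5,3.8)
bot.move_to([440,0,250],q(93))
c=look("top","p2"); drawer(c); look("scene","p2s")
for r in tiles(c): print(*r[:5]) if r[0][0]>300 else 0
print(st()["clock"])
E
```

```text
w 0.1
[ 550.4 -232.5  109.8] [-0.6 -1.  -1.4]
[ 550.4 -232.5  105.8] [-0.7  0.6 -0.6]
[ 550.4 -232.4  101.7] [-0.9 -0.9  0.1]
[ 550.4 -232.5   98.8] [-1.  -0.5  1.3]
[ 550.5 -232.5   96.4] [-1.3 -0.6  2.2]
panel 193 [ 483.2 -258.4] [ 11.8 135.1] 4.1
[429.6 361.9] [429.6 362. ] [29.1 28.9] 72.9 23.5
[419.2 232.1] [419.1 232.3] [49.3 49.2] 33.4 7.6
[439.3  71.8] [439.1  72.5] [49.3 49.6] 0.9 7.6
[ 557.6 -259.8] [ 557.4 -259.2] [50.6 54.3] 5.4 81.5
[561.5 373.5] [561.7 373.4] [50.6 48.5] 69.2 7.6
[573.9 240.7] [574.1 240.7] [48.9 49.5] 55.0 8.0
20.8917
```

View pics/p2.png

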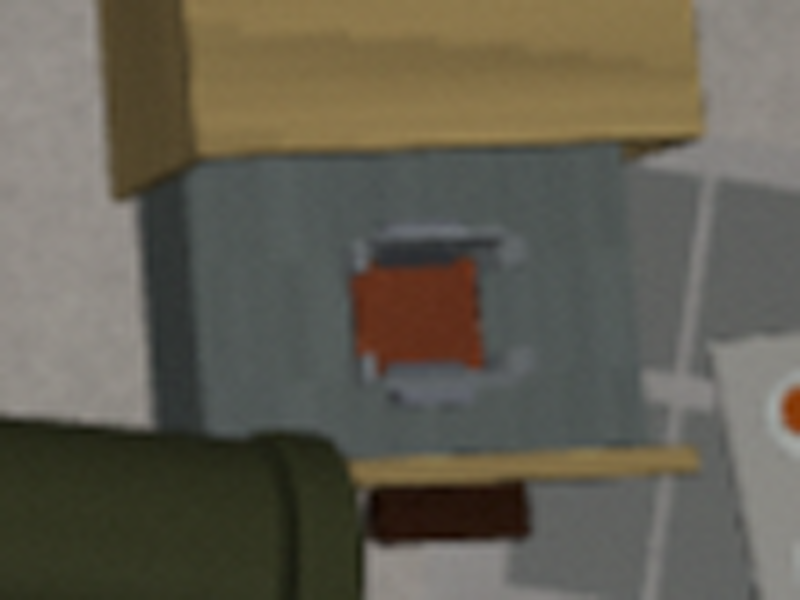

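View pics/p2s.png

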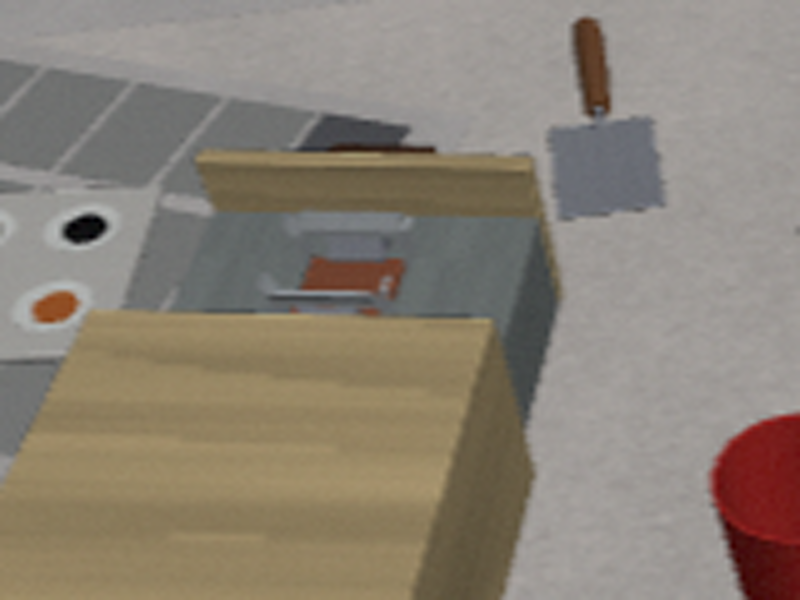

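The first tile is in: its face sits at z≈81.5, under the lips, at crop (418,312). One tile was knocked to (439,72), close to the green one. I'm going on with the tile at (574,241).

```bash
cat >> h.py <<'E'
def cycle(x,y,a,M=(550.5,-232.5,3.8),sq=True):
    w=pick(x,y,a,ZC,sq); bot.servo_line([x,y,UP],speed=250)
    w=st()["grip_width"]
    if w<45: print("LOST",w); return
    hit=place(*M)
    w=st()["grip_width"]
    if hit or w<45 or w>55: print("STOP"); return
    push(*M); report()
def report():
    bot.move_to([400,40,260],q(93))
    c=bot.read_camera("top"); drawer(c); c2=bot.read_camera("scene")
    for n,k in(("top",c),("sc",c2)):
        for r in tiles(k)+[("mag",)+t for t in tiles(k,z=82) if -300<t[0][1]<-150 and t[0][0]<600]:
            i=r[0] if r[0] is not "mag" else r[1]
            if i[0]>350 and i[0]<620: print(n,*r[:6] if isinstance(r[0],str) else r[:5])
    s=st(); print(s["clock"],s["ft_force"].round(1))
E
python3 -W ignore - <<'E'
from h import *
cycle(574.8,240.2,55)
E
```

```text
grip 0 48.9
grip 1 48.7
carry w 48.5
place hit False [ 550.6 -232.5  107.2] [0.1 0.4 1.1] 48.7
w -0.4
[ 550.4 -232.5  109.8] [-2.   0.2 -0.1]
[ 550.4 -232.5  105.7] [-1.1 -0.5 -1.2]
[ 550.4 -232.5  101.7] [-0.8  0.  -0.6]
[ 550.4 -232.5   98.9] [-1.   0.1  2.9]
[ 550.5 -232.5   96.4] [-1.5  0.6  3.2]
panel 265 [ 482.3 -235.8] [ 11.9 180.7] 3.9
top [429.5 362.1] [429.7 362.4] [28.2 29. ] 73.8 24.0
top [419.3 232.2] [419.3 232.3] [49.  49.2] 33.4 7.8
top [440.8  73.6] [439.2  72.5] [49.4 49.6] 0.9 7.6
top [ 558.4 -259.9] [ 559.4 -258.6] [50.7 54.5] 1.4 81.1
top [561.4 373.6] [561.6 373.3] [50.6 48.7] 68.7 7.8
top mag [ 550.5 -232. ] [ 551.4 -230.8] [47.2 50.8] 1.4 81.1
sc [567.8 371. ] [567.8 370.7] [48.7 53.5] 69.2 6.7
sc [425. 360.] [428.2 357.8] [28.1 48.6] 77.1 22.1
sc [ 473.5 -274. ] [ 474.  -272.6] [28.5 54.3] 5.4 81.4
sc [447.1  69.8] [447.2  69.9] [52.4 49.2] 5.8 6.5
sc [425.7 230.2] [425.5 230.1] [53.3 50.3] 32.6 6.9
sc mag [ 542.6 -235. ] [ 543.  -233.7] [26.1 49.7] 5.4 81.4
37.4583 [-0.2 -0.3 -0.3]
```

Two tiles are in and three are left. Next are the two clear tiles.

```bash
python3 -W ignore - <<'E'
from h import *
cycle(420.2,231.7,norm(33.4,94))
E
```

```text
grip 0 48.6
grip 1 48.6
carry w 48.6
place hit False [ 550.6 -232.5  107.2] [-1.5 -0.6  2. ] 48.3
w 0.2
[ 550.4 -232.5  109.8] [-0.6 -0.5  0.1]
[ 550.4 -232.5  105.8] [-0.4  0.   0.2]
[ 550.4 -232.5  101.7] [-0.6  0.6  0.6]
[ 550.4 -232.5   98.8] [ 0.3 -0.5  3.5]
[ 550.5 -232.5   96.4] [-0.9  0.6  3.8]
panel 263 [ 482.4 -236.1] [ 11.9 180.6] 4.0
top [429.7 362. ] [429.8 362.4] [28.3 28.9] 72.9 23.7
top [440.8  73.6] [439.2  72.5] [49.4 49.7] 0.9 7.7
top [ 558.3 -259.8] [ 559.4 -258.4] [50.7 54.2] 1.4 81.4
top [561.3 373.7] [561.4 373.5] [50.6 49.1] 69.2 7.8
top mag [ 550.4 -231.9] [ 551.4 -230.6] [47.2 50.5] 1.4 81.4
sc [567.9 371.2] [567.8 370.7] [48.7 53.5] 69.2 6.7
sc [424.1 358.9] [427.  358.2] [28.2 46. ] 78.0 21.8
sc [ 473.6 -273.8] [ 475.2 -272.8] [32.3 54.5] 3.7 81.3
sc [447.   69.9] [447.2  69.9] [52.4 49.2] 5.8 6.6
sc mag [ 542.7 -234.8] [ 544.1 -233.9] [29.6 49.9] 3.7 81.3
53.15 [-0.6 -0.2  0.1]
```

```bash
python3 -W ignore - <<'E'
from h import *
cycle(562.3,373.0,norm(68.9,94))
E
```

```text
grip 0 48.4
grip 1 48.6
carry w 48.8
place hit False [ 550.6 -232.5  107.2] [-1.4  0.7  0.7] 48.4
w -0.0
[ 550.4 -232.5  109.8] [-1.7  0.4 -0.9]
[ 550.4 -232.5  105.8] [ 0.1 -0.  -0.8]
[ 550.4 -232.5  101.8] [-0.2  0.5  0. ]
[ 550.5 -232.5   98.9] [-0.6 -0.1  2.2]
[ 550.5 -232.5   96.4] [ 0.  -0.4  3.2]
panel 259 [ 482.6 -236.6] [ 11.8 181. ] 4.0
top [429.5 362.1] [429.7 362.4] [28.2 29. ] 73.8 23.6
top [440.6  73.6] [440.2  72.3] [49.1 49.5] 85.6 7.6
top [ 558.4 -259.8] [ 559.4 -258.4] [50.7 54.2] 1.4 81.4
top mag [ 550.5 -232. ] [ 551.4 -230.6] [47.2 50.5] 1.4 81.4
sc [424.  359.3] [427.4 358. ] [28.1 46.7] 77.1 21.9
sc [ 473.5 -274. ] [ 474.  -272.6] [28.5 54.3] 5.4 81.1
sc [447.1  69.8] [447.2  69.9] [52.4 49.2] 5.8 6.6
sc mag [ 542.6 -235. ] [ 543.  -233.7] [26.1 49.7] 5.4 81.1
70.0667 [ 0.2 -0.4  0.2]
```

The hand may be covering part of the last tile, so I'm moving it aside for a clear look.

```bash
python3 -W ignore - <<'E'
from h import *
bot.move_to([400,-150,260],q(93))
c=bot.read_camera("top")
for r in tiles(c): print(*r[:5]) if 350<r[0][0]<620 else 0
hsv=cv2.cvtColor(c["image"],cv2.COLOR_BGR2HSV); m=cv2.inRange(hsv,(45,120,40),(85,255,255))
for k in cv2.findContours(m,cv2.RETR_EXTERNAL,cv2.CHAIN_APPROX_NONE)[0]:
    w=ray(c,k[:,0],8)[:,:2]
    if len(k)>30: print("green",np.round(cv2.boxPoints(cv2.minAreaRect(w.astype(np.float32)))).tolist())
for p in ([440,72.5,90],[440,72.5,ZC]):
  for a in(2,-178,182): 
    j=bot.ik(p,q(a)); print(a,None if j is None else np.round(j,2))
cv2.imwrite("pics/p5.png",cv2.resize(c["image"][180:270,220:330],(800,600)))
E
```

```text
[429.7 362.2] [429.8 362.4] [28.3 28.9] 72.9 24.2
[439.3  71.7] [439.2  72.5] [49.4 49.6] 0.9 7.6
[ 558.5 -259.9] [ 559.4 -258.5] [50.7 54.3] 1.4 81.4
green [[392.0, 28.0], [400.0, -18.0], [446.0, -9.0], [437.0, 37.0]]
green [[889.0, 874.0], [931.0, 838.0], [963.0, 875.0], [920.0, 911.0]]
2 [ 0.08  0.29  1.96 -0.    0.89  0.05]
-178 None
182 None
2 [ 0.08  0.44  1.98 -0.    0.72  0.05]
-178 None
182 None
```

View pics/p5.png

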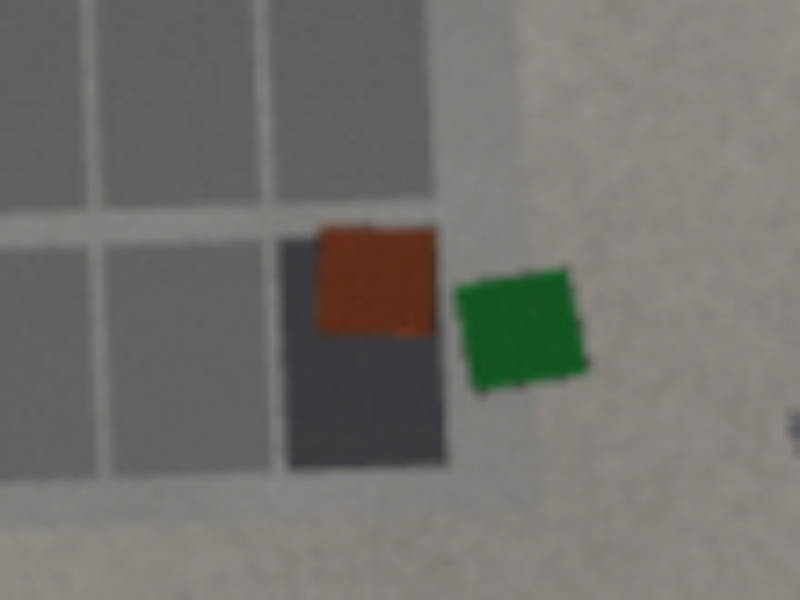

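The last tile is at (377,282) in this crop, about 10 mm from the green one. I'll grip it along x, set it down in clear space and re-grip it crosswise to centre it.

```bash
python3 -W ignore - <<'E'
from h import *
x,y=440.3,71.5
w=pick(x,y,1,ZC,False); bot.servo_line([x,y,100],speed=200)
u=[540,112]
bot.move_to([*u,100],q(1)); print(st()["grip_width"])
bot.servo_line([*u,ZC+.5],speed=120,until_force=8)
bot.move_gripper(66); bot.servo_line([*u,40],speed=150)
bot.move_to([*u,40],q(91)); bot.servo_line([*u,ZC],speed=120); bot.move_gripper(30,40)
bot.servo_line([*u,UP],speed=250)
M=(550.5,-232.5,3.8)
hit=place(*M); w=st()["grip_width"]
if not hit and 45<w<55: push(*M); report()
E
```

```text
grip 0 48.7
48.77250293871608
carry w 48.9
place hit False [ 550.5 -232.5  107.2] [1.4 0.4 0.6] 48.7
w -0.1
[ 550.4 -232.5  109.8] [-1.   0.9 -0.4]
[ 550.4 -232.5  105.8] [ 0.1  0.  -0.2]
[ 550.4 -232.5  101.8] [ 0.  -0.3 -0.6]
[ 550.5 -232.5   98.9] [-1.6  0.3  3.8]
[ 550.5 -232.5   96.4] [-0.2 -0.1  2.7]
panel 256 [ 480.1 -236. ] [ 11.9 180.7] 4.0
top [429.6 361.9] [429.6 362. ] [29.1 28.9] 72.9 23.8
top [ 555.9 -260. ] [ 554.6 -260. ] [50.8 55.3] 5.7 81.6
top mag [ 548.2 -232.1] [ 547.  -232.1] [47.4 51.6] 5.7 81.6
sc [423.8 359.4] [426.9 358.2] [28.1 45.8] 77.1 21.7
sc [ 471.1 -274. ] [ 471.9 -273.1] [28.4 55.4] 0.8 81.4
sc mag [ 540.4 -235. ] [ 541.1 -234.2] [26.  50.7] 0.8 81.4
88.1833 [-0.2  0.2 -0.2]
```

```bash
python3 -W ignore - <<'E'
from h import *
c=look("top","p6")
P=cloud(c); hsv=cv2.cvtColor(c["image"],cv2.COLOR_BGR2HSV); m=cv2.inRange(hsv,(3,90,60),(14,220,255))>0
s=P[m&(P[...,0]>525)&(P[...,0]<575)&(P[...,1]<-205)&(P[...,1]>-260)]
A=np.c_[s[:,:2]-s[:,:2].mean(0),np.ones(len(s))]; print("plane",np.linalg.lstsq(A,s[:,2],rcond=None)[0].round(3),len(s))
E
```

```text
plane [-1.5000e-02  2.0000e-02  8.1624e+01] 247
```

View pics/p6.png

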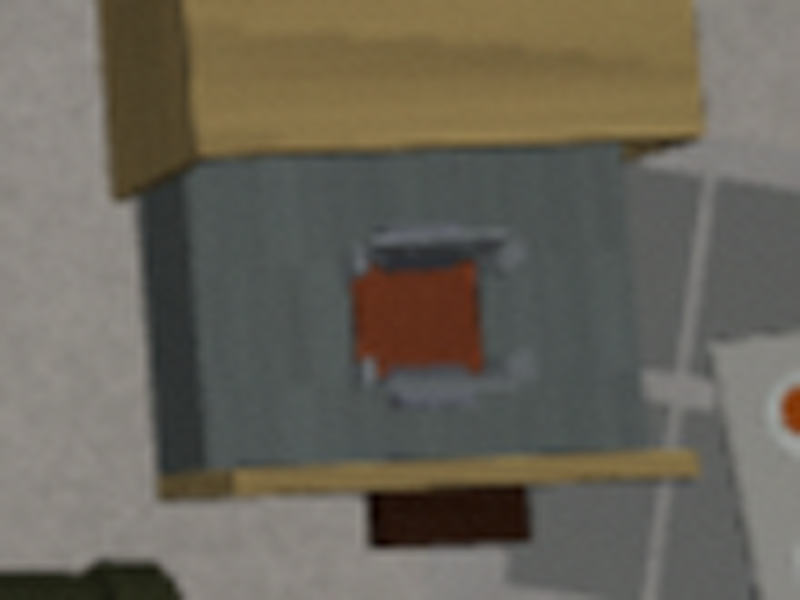

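The top tile is flat (slope about 0.02) at z 81.6, with the lips over it, at (418,318). All five tiles are in, so I'm pushing the drawer home.

```bash
python3 -W ignore - <<'E'
from h import *
a=np.radians(3.8); u=np.array([np.cos(a),np.sin(a),0])
h=np.array([591.3,-229.5,107])           # pull face when home
P=lambda s: h+u*s                        # s along travel
bot.move_gripper(0,20)
bot.move_to([*P(-190)[:2],200],q(93.8)); bot.servo_line(P(-190),speed=150)
print(bot.servo_line(P(-45),speed=50,until_force=12),st()["ee_pos"].round(1))
f0=st()["ft_force"]
hit=bot.servo_line(P(4),speed=30,until_force=25); s=st(); print(hit,s["ee_pos"].round(1),(s["ft_force"]-f0).round(1))
bot.dwell(.3)
e=s["ee_pos"]; bot.servo_line(e-u*60,speed=120); bot.servo_line((e-u*60)*[1,1,0]+[0,0,260],speed=200)
bot.move_to([400,0,280],q(93))
c=look("top","p7")
Q=cloud(c)
m=((Q[...,1]<-100)&(Q[...,1]>-340)&(Q[...,0]>400)&(Q[...,0]<640)&(Q[...,2]>97)&(Q[...,2]<108)).astype(np.uint8)
k,l,t,_=cv2.connectedComponentsWithStats(m)
for i in range(1,k):
    if t[i,4]>30: r=cv2.minAreaRect(Q[l==i][:,:2].astype(np.float32)); print("pull",np.round(r[0],1),np.round(r[1],1))
drawer(c); print(st()["clock"])
E
```

```text
False [ 546.4 -232.5  107.1]
True [ 580.1 -230.2  106.4] [-4.1 -1.2  4.2]
pull [ 604.4 -223.1] [25.3 67.3]Traceback (most recent call last):
  File "<stdin>", line 19, in <module>
  File "h.py", line 62, in drawer
    k,l,s,_=cv2.connectedComponentsWithStats(m); i=1+s[1:,4].argmax()
                                                     ~~~~~~~~~~~~~~^^
ValueError: attempt to get argmax of an empty sequence
```

View pics/p7.png

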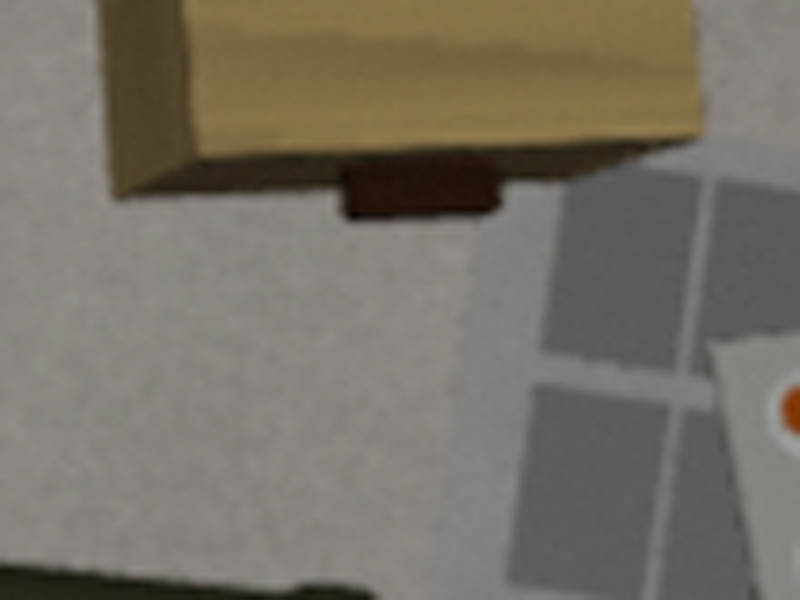

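The front is flush with the cabinet and the pull is at (420,188). Its centre is at x 604, against about 604 expected at home (9 mm open would read about 595). I'm handing the job in.

```bash
python3 -c "
from rig import bot
print(bot.finish_job())"
```

```text
the job is handed in; nothing more can be done
None
```

All five terracotta tiles went into the magazine one at a time and lie under the lips, the drawer is pushed home, the arm never went near the cups, and the job is handed in; no verdict came back.

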